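# Seat a specimen carrier on a microscope stage's hidden pin and hold it down

### The job

Pick up the specimen carrier plate by its block handle and lay it level between the stage's two guide rails at the stage's open end, resting on top of the locating pin that it hides, well short of where it fits. Slide it along the rails towards the end stop until the hole in its underside drops over the pin, then press it fully down against the sprung platen. Finish while still holding the carrier pressed down, and leave the things standing around undisturbed.

Things in the scene. Friction and masses are not known exactly. Their poses are not given: they have to be found in the camera images.
- plate: The specimen carrier: loose aluminium plate 100 (x) x 60 (y) x 16 (z) mm, 0.18 to 0.31 kg, flat on the table. Amid its top stands a black block handle 40 (x) x 24 (y) x 40 (z) mm, so it is 56 mm high in all; a steel disc 24 mm across, 4 mm high sits 36 mm either side of the middle. Origin: centre of the underside; x along its length, z up. Fits either way round.
- plate_hole (a point): Mouth of the blind oblong hole in the middle of the carrier's underside, out of sight: 14 mm (x) by 19 mm (y), 13 mm deep, so that only x needs finding. It coincides with the carrier's origin.
- plate_grip (a point): Point in the carrier's handle at which to grip it from above: on the plate's vertical centre line, 42 mm above its underside (26 mm above the plate's top, 14 mm below the handle's top). The fingers close along the plate's y, on the 24 mm width.
- stage: The fixed stage: grey base 160 (x) x 96 (y) x 30 (z) mm, with two aluminium guide rails along x, 68 mm apart inside, 150 mm long, tops 56 mm above the table. A cross bar of that height, face at x = +72 mm, is the end stop; the -x end is open and faces roughly to the robot. Origin: centre of the base's underside, on the table; x along the rails to the end stop, z up.
- stage_slot (a point): Centre of the slot, 16 mm wide along x, between the two black strips of the sprung platen, level with their tops (45 mm above the table). In it stands the steel locating pin, 10 mm across, bevelled, top 51 mm above the table. The pin is fixed, but anywhere from 10 mm before to 10 mm beyond this point along x; its place is not reported.
- stage_lay (a point): Where to lay the carrier's origin at first: 26 mm from the slot's centre towards the open end, 51 mm above the table. There it always covers the pin and rides on its top. It must be laid here at 18 mm or more from the slot's centre, under 4 mm above the pin. Its origin is then 51 mm above the table riding, 45 mm once dropped over the pin, 40 mm pressed fully down.
- platen (a joint): How far the sprung platen is pressed down, in m: 0 at rest, 0.005 at its stop. The spring pushes up with about 5 N at 0 and 9 N at 0.005, and lifts the carrier again when it is let go.
- label_box: Bystander: a cardboard box of labels with a blue band, 45 x 75 x 85 mm high. Origin: centre of its underside.
- jar: Bystander: a small glass jar with white cap, 48 mm across, 70 mm high. Origin: centre of its underside.
- dish: Bystander: a shallow glass dish, 84 mm across, 18 mm high. Origin: centre of its underside.
- loupe: Bystander: a black eye loupe, 42 mm across, 38 mm high. Origin: centre of its underside.

How it is judged:
On the way, in this order (a step that is already met when the one before it is completed fails the run):
1. the carrier lies level between the rails at the open end, on top of the pin and short of it (x of plate in the frame of stage between -0.05 and -0.018 m and y of plate in the frame of stage between -0.006 and 0.006 m and z of plate in the frame of stage between 0.047 and 0.055 m and angle between plate's own z axis and vertical below 0.12 rad and angle between the x axis of plate and the x axis of stage, either way round below 0.1 rad), for 0.1 s.
2. the carrier has slid along the rails and dropped over the pin (x of plate in the frame of stage between -0.016 and 0.016 m and y of plate in the frame of stage between -0.006 and 0.006 m and z of plate in the frame of stage below 0.047 m and angle between plate's own z axis and vertical below 0.1 rad), for 0.1 s.
At the end, for the whole second after the job is handed in: The carrier is down over the pin: level within 0.06 rad, along the rails within 0.1 rad, origin within 16 mm of the stage centre along them, 6 mm across, under 42 mm high; platen pressed at least 3.5 of 5 mm; fingers still on the carrier (over 1 N), which is at rest (value of joint platen above 0.0035 m and z of plate in the frame of stage below 0.042 m and x of plate in the frame of stage between -0.016 and 0.016 m and y of plate in the frame of stage between -0.006 and 0.006 m and angle between plate's own z axis and vertical below 0.06 rad and angle between the x axis of plate and the x axis of stage, either way round below 0.1 rad and contact force between the fingers and plate above 1 N and linear speed of plate below 0.02 m/s); the arm keeps its last pose, push and grip.
It fails at once if a thing standing around is shifted by more than 30 mm (distance of any of label_box, jar, dish, loupe from where it was at the start of the episode above 0.03 m).
It fails at once if a thing standing around is tipped over (angle between any of label_box, jar, dish, loupe's own z axis and vertical above 0.5 rad).
It also fails if it takes over 64 s, if anything falls off the work surface, if the arm or the gripper's body presses on something with over 40 N, if the wrist force passes 120 N, or if a joint passes its speed limit or range.

### The arm

A 7-joint arm with a two-finger parallel gripper is mounted at the origin on the work surface. World frame = base frame: x ahead of the robot, y to its left, z up, the work surface at z = 0. Lengths are in m, angles in rad, forces in N, time in s.
With the tool pointing down it reaches from about 0.4 to 0.925 m from the base axis. Payload 4.1 kg.
Tool frame: the origin (TCP) lies midway between the tips of the shut fingers; the grasp point (between the pads) lies 19 mm behind it; z points along the fingers, y is the line along which they close (so a half turn about z gives the same grasp; the last joint's range is limited). The gripper opens to 85 mm and grips with 20 to 120 N. Pads are 22 mm wide; open, the fingers measure 114 mm over their backs; the gripper's body (76 mm by 85 mm) begins 54 mm behind the grasp point. The pads swing forward as they close: fully open they stand 13 mm farther back than shut.
Start: joints at [-1.355, 0.398, 0.045, 1.537, -0.019, 1.207, -0.051], TCP at [0.201, 0.618, 0.231] pointing down, gripper open.
Joint ranges: [-2.82, 2.82], [-0.49, 2.23], [-1.37, 1.46], [0, 2.46], [-1.36, 4.5], [0.23, 2], [-2.94, 2.94]. Speed limits (rad/s): [2.57, 2.57, 3.14, 3.14, 3.14, 3.14, 3.14].

### API

Orientations are given as a unit quaternion [x, y, z, w].
In Python, from cell import arm, vision, close_job gives the robot as it stands (arm), with the cameras (vision) and the job as plain functions.
- The arm moves only by the shell command python3 jog.py FILE [OPENING] [FORCE], which reads ROWS from the file FILE. ROWS is a JSON object whose key "increments" holds a list of rows, 1 to 10 of them, each of 6 numbers: dx, dy, dz in shares of the most that a row can go, 1 being 50 mm, then a rotation vector rx, ry, rz in shares of pi rad (1.0 is pi rad); each row shifts and turns the commanded pose from where the row before left it, along the tool's axes as they then stand; what a row does not reach is not made up. A row lasts 1/10 s, in which the tool goes at most 0.05 m and 0.15 rad, less where a joint would pass 70% of its speed; a pose out of reach is approached as far as the arm can. OPENING is the finger opening in m, set as the command begins (- or left out keeps the last). The fingers move at their own pace and stop on an object; FORCE is the grip in N (left out, the last holds). Time passes only in rows, so rows that do not move let the fingers close. It prints the time, the measured TCP pose, the force, the opening and the grip force at its end. A shift or turn number past 1, either way, is cut back to 1. Input that does not fit is refused with a message, and nothing moves.
- arm.get_state(): the state, without advancing time (a new reading comes with each control period).
- vision.camera(name): name is "side" or "top" or "wrist"; returns a dict with "image" (384x512x3 uint8, red, green, blue), "mtx" (3x3 intrinsics, pixels), "rvec" (rotation vector, rad) and "tvec" (3), from world to camera coordinates, as OpenCV has them; the wrist camera has in their place "mount" (4x4, takes a point from camera to tool coordinates, whose origin is the TCP and whose axes are the flange's). Camera axes: x right, y down, z forward; pixel columns grow to the right and rows downward; lengths in m; the calibration is good to about 2 mm. A picture is of the moment at which its call begins: read the wrist's pose just before it. There is no depth.
- close_job(): hands the job in; it is judged then, once.
The state is a dict: "clock": time; "joint_positions": joint angles; "joint_velocities": joint speeds; "joint_torque": joint torques, N m; "tcp_pos": TCP position; "ee_rot": TCP orientation; "ft_force": force on the tool from outside, world axes, zero at the start; "torque": the same for the moment, N m; "grip_width": finger opening in m; "finger_force": force on a finger pad.
Only numpy, scipy, OpenCV 4.12 (cv2) and the standard library are available. Lean on these libraries where they do the work, as an engineer would, in place of code of your own. Each camera call takes 0.05 s, during which the arm holds its last target. There are 200 camera calls.

## Working session

There is one attempt and no reset: what is moved stays moved. The work goes in short steps, Python scripts to look and compute and a shell command to move; the robot and the scene stay as the last step left them, time stands still between calls to the robot, and variables do not carry over. Pictures are saved under pics/ and viewed, at most 10 in all, crops included, and the job is handed in when it is done.

```bash
ls; mkdir -p pics
cat > h.py <<'E'
import cv2,numpy as np,json
from cell import arm, vision, close_job
from scipy.spatial.transform import Rotation as R
E
python3 - <<'E'
from h import *
s=arm.get_state()
print({k:np.round(v,3).tolist() for k,v in s.items()})
cal={}
for n in("side","top","wrist"):
    c=vision.camera(n); cv2.imwrite(f"pics/{n}0.png",c["image"][:,:,::-1])
    cal[n]={k:np.array(v).tolist() for k,v in c.items() if k!="image"}
cal["wrist"]["p"]=np.array(s["tcp_pos"]).tolist();cal["wrist"]["q"]=np.array(s["ee_rot"]).tolist()
json.dump(cal,open("cal0.json","w"));print(cal)
E
```

```text
cell.py
jog.py
pics
{'clock': 0.0, 'joint_positions': [-1.355, 0.399, 0.045, 1.538, -0.019, 1.207, -0.051], 'joint_velocities': [-0.001, -0.001, -0.0, 0.0, -0.001, 0.001, 0.001], 'joint_torque': [0.0, -47.513, 1.365, -25.422, 0.012, 0.01, 0.0], 'tcp_pos': [0.201, 0.617, 0.23], 'ee_rot': [0.157, 0.988, -0.001, -0.0], 'ft_force': [0.477, -0.019, 0.271], 'torque': [0.056, -0.028, 0.015], 'finger_force': 0.0, 'grip_width': 0.085}
{'side': {'mtx': [[387.655912915182, 0.0, 250.07759950051516], [0.0, 387.655912915182, 191.96990980256476], [0.0, 0.0, 1.0]], 'rvec': [0.38194632685134494, -2.621878110726129, 1.430963643284883], 'tvec': [0.5535397080454484, 0.15659675786195978, 1.2042755995282355]}, 'top': {'mtx': [[396.0392522497189, 0.0, 254.49557729207683], [0.0, 396.0392522497189, 189.5472819845892], [0.0, 0.0, 1.0]], 'rvec': [2.0816926015872204, -2.1317416159256117, 0.22987672978571072], 'tvec': [0.010141676046474993, 0.5819906694404556, 1.0926777612599097]}, 'wrist': {'mtx': [[305.7216150443116, 0.0, 257.65048478684383], [0.0, 305.7216150443116, 189.99417400959828], [0.0, 0.0, 1.0]], 'mount': [[2.251877934530014e-05, -0.9660460798692705, -0.2583698338856848, 0.06488202072448172], [0.9999999952109004, -2.8535652675112454e-06, 9.782664793938648e-05, 0.0006206605699839995], [-9.524232493273678e-05, -0.25836983485126314, 0.9660460751785224, -0.14177454968405542], [0.0, 0.0, 0.0, 1.0]], 'p': [0.2010336017412546, 0.6174506929643933, 0.23023300014193393], 'q': [0.15669624510009875, 0.9876463343911803, -0.0009981867273403178, -9.251190163446667e-05]}}
```

View pics/top0.png

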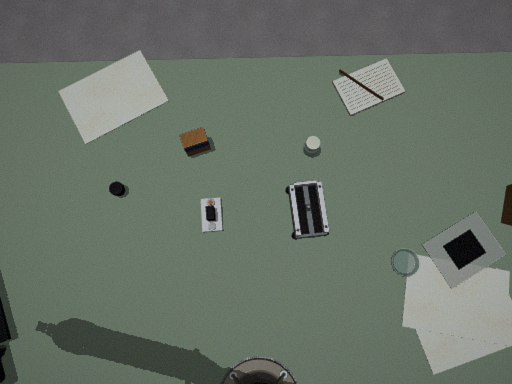

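View pics/side0.png

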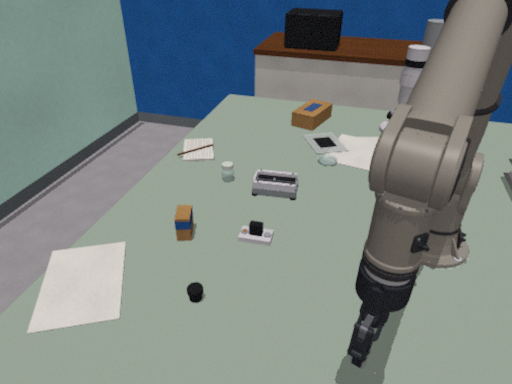

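Top view: plate with its handle at about (211,214), stage at (309,210), box at (196,142), jar at (313,146), loupe at (118,189), dish at (404,262). Side view: plate (256,234), stage (276,184), box (184,222). I'll enlarge both.

Run:
```python
import cv2,numpy as np
t=cv2.imread("pics/top0.png");s=cv2.imread("pics/side0.png")
def c(im,x,y,w,h,f): return cv2.resize(im[y:y+h,x:x+w],None,fx=f,fy=f,interpolation=cv2.INTER_CUBIC)
a=np.hstack([c(t,190,190,40,50,6),c(t,280,172,60,75,4)[:300],])
b=np.hstack([c(s,232,214,50,35,6),c(s,245,165,60,35,6)])
w=max(a.shape[1],b.shape[1])
p=lambda m:np.pad(m,((0,0),(0,w-m.shape[1]),(0,0)))
o=np.vstack([p(a),p(b)]);print(o.shape);cv2.imwrite("pics/crop0.png",o)
```

```text
(510, 660, 3)
```

View pics/crop0.png

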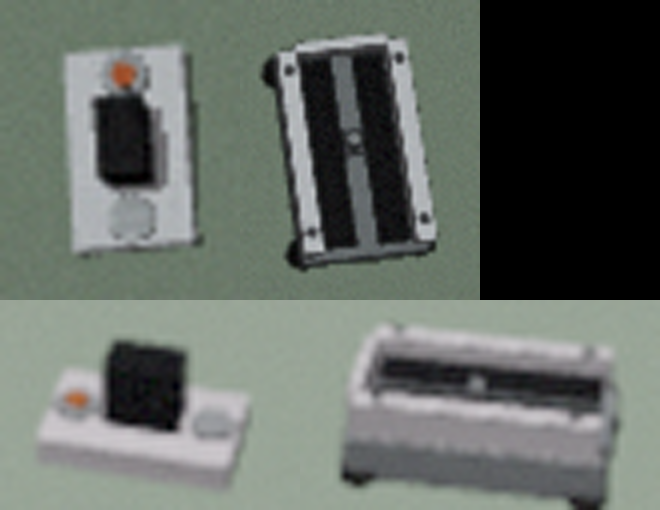

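Top crop: plate discs at (124,74) and (132,217), handle top about (123,138); stage screws at (289,70), (398,58), (424,218), (312,232), pin at (354,138). Side crop: discs at (75,402) and (212,424), pin at (478,383).

```bash
cat >> h.py <<'E'
cal=json.load(open("cal0.json"))
def P(n):
    c=cal[n]; return np.array(c["mtx"])@np.c_[cv2.Rodrigues(np.array(c["rvec"]))[0],c["tvec"]]
def tri(P1,p1,P2,p2):
    X=cv2.triangulatePoints(P1,P2,np.array(p1,float),np.array(p2,float))[:,0]; return X[:3]/X[3]
def onz(Pm,p,z):
    H=np.c_[Pm[:,0],Pm[:,1],Pm[:,2]*z+Pm[:,3]]; X=np.linalg.solve(H,[*p,1]); return np.array([*(X[:2]/X[2]),z])
def Pw(s,c):
    T=np.eye(4);T[:3,:3]=R.from_quat(s["ee_rot"]).as_matrix();T[:3,3]=s["tcp_pos"]
    return np.array(c["mtx"])@np.linalg.inv(T@np.array(c["mount"]))[:3]
E
python3 - <<'E'
from h import *
np.set_printoptions(precision=4,suppress=True)
f=lambda p,s,o:[(p[i]+.5)/s-.5+o[i] for i in(0,1)]
T,S=P("top"),P("side")
tp=lambda x,y:f((x,y),6,(190,190)); ts=lambda x,y:f((x-240,y),4,(280,172))
sp=lambda x,y:f((x,y-300),6,(232,214)); ss=lambda x,y:f((x-330,y-300) if 0 else (x-300,y-300),6,(245,165))
for a,b in [(tp(124,74),sp(75,402)),(tp(132,217),sp(212,424)),(ts(354,138),ss(478,383))]: print(tri(T,a,S,b))
print("corners");
for q in [(66,53),(183,46),(196,240),(76,250)]: print(onz(T,tp(*q),.016))
print("handle",onz(T,tp(123,138),.056))
for q in [(289,70),(398,58),(424,218),(312,232)]: print(onz(T,ts(*q),.056))
print("dish jar box loupe",onz(T,(404,262),.018),onz(T,(313,144),.07),onz(T,(195,136),.085),onz(T,(118,188),.038))
E
```

```text
[0.5578 0.1307 0.0172]
[0.4851 0.1267 0.0166]
[ 0.5316 -0.1598  0.0474]
corners
[0.569 0.16  0.016]
[0.5711 0.101  0.016 ]
[0.4729 0.095  0.016 ]
[0.4693 0.1545 0.016 ]
handle [0.5184 0.1267 0.056 ]
[ 0.5823 -0.1135  0.056 ]
[ 0.5895 -0.1941  0.056 ]
[ 0.471  -0.2059  0.056 ]
[ 0.4628 -0.1248  0.056 ]
dish jar box loupe [ 0.3653 -0.4346  0.018 ] [ 0.7152 -0.181   0.07  ] [0.7434 0.1682 0.085 ] [0.6022 0.4041 0.038 ]
```

Triangulated heights agree: discs at about 17 mm (20 expected) and pin at 47 mm (51 expected). The 100×60 plate size checks too. Next I'll move above the plate and refine with the wrist camera.

Careful with the scale: shifts go in shares of 50 mm and turns go in shares of pi rad. That gives: -0.03 m is -0.6, -0.0244 m is -0.488.

```bash
echo '{"increments": [[-0.6, -0.488, -0.04, 0, 0, 0], [-0.6, -0.488, -0.04, 0, 0, 0], [-0.6, -0.488, -0.04, 0, 0, 0], [-0.6, -0.488, -0.04, 0, 0, 0], [-0.6, -0.488, -0.04, 0, 0, 0], [-0.6, -0.488, -0.04, 0, 0, 0], [-0.6, -0.488, -0.04, 0, 0, 0], [-0.6, -0.488, -0.04, 0, 0, 0], [-0.6, -0.488, -0.04, 0, 0, 0], [-0.6, -0.488, -0.04, 0, 0, 0]]}' > m.json && python3 jog.py m.json 0.085 && echo '{"increments": [[-0.6, -0.488, -0.04, 0, 0, 0], [-0.6, -0.488, -0.04, 0, 0, 0], [-0.6, -0.488, -0.04, 0, 0, 0], [-0.6, -0.488, -0.04, 0, 0, 0], [-0.6, -0.488, -0.04, 0, 0, 0], [0, 0, 0, 0, 0, -0.0382], [0, 0, 0, 0, 0, -0.0382], [0, 0, 0, 0, 0, -0.0414], [0, 0, 0, 0, 0, 0], [0, 0, 0, 0, 0, 0]]}' > m.json && python3 jog.py m.json
cat > snap.py <<'E'
import sys
from h import *
n=sys.argv[1]; s=arm.get_state(); c=vision.camera("wrist")
cv2.imwrite(f"pics/{n}.png",c["image"][:,:,::-1]); np.save(f"{n}.npy",Pw(s,c))
print(np.round(s["tcp_pos"],4),np.round(s["ee_rot"],4),np.round(s["ft_force"],2))
E
python3 snap.py w1
```

```text
clock: 1.15
tcp_pos: [0.4114, 0.2917, 0.2513]
ee_rot: [0.157, 0.988, 0.0, -0.0]
ft_force: [0.3, -0.0, -0.7]
grip_width: 0.0854
finger_force: 0.0
clock: 2.15
tcp_pos: [0.5157, 0.1307, 0.2611]
ee_rot: [-0.026, 1.0, -0.0, -0.0]
ft_force: [0.6, -0.5, 0.0]
grip_width: 0.085
finger_force: 0.0
[0.5157 0.1307 0.2611] [-2.630e-02  9.997e-01 -0.000e+00 -2.000e-04] [ 0.59 -0.48  0.05]
```

View pics/w1.png

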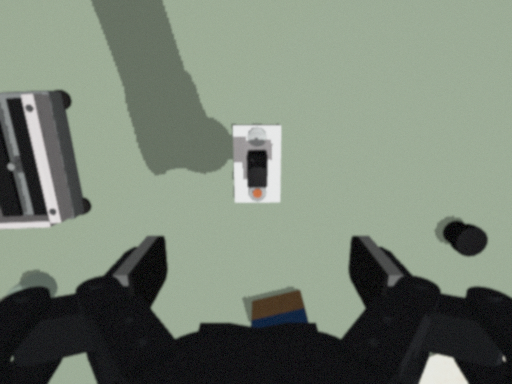

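Wrist view: plate corners (233,125), (281,125), (281,202), (234,203), discs (257,133) and (257,194), aligned with the tool. I'll take a second, lower view for parallax.

Scaled: 0.03 m is 0.6, 0.005 m is 0.1.

```bash
echo '{"increments": [[0.1, 0, 0.6, 0, 0, 0], [0.1, 0, 0.6, 0, 0, 0], [0.1, 0, 0.6, 0, 0, 0], [0, 0, 0, 0, 0, 0], [0, 0, 0, 0, 0, 0], [0, 0, 0, 0, 0, 0]]}' > m.json && python3 jog.py m.json; python3 snap.py w2
python3 - <<'E'
import cv2
a=cv2.imread("pics/w1.png")[110:220,210:310]; b=cv2.imread("pics/w2.png")
import numpy as np
a=cv2.resize(a,None,fx=4,fy=4,interpolation=cv2.INTER_CUBIC); b=cv2.resize(b[80:300,160:360],None,fx=2,fy=2,interpolation=cv2.INTER_CUBIC)
cv2.imwrite("pics/w12.png",np.hstack([a,b]))
E
```

```text
clock: 2.8
tcp_pos: [0.5025, 0.1304, 0.1731]
ee_rot: [-0.027, 1.0, 0.001, 0.002]
ft_force: [-0.5, 0.5, -0.2]
grip_width: 0.085
finger_force: 0.0
[0.5025 0.1304 0.1731] [-2.740e-02  9.996e-01  6.000e-04  1.700e-03] [-0.46  0.52 -0.2 ]
```

View pics/w12.png

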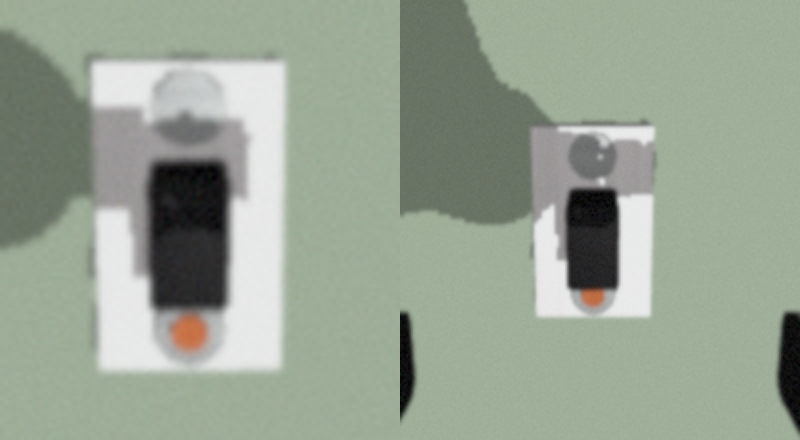

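Left crop: corners (92,62), (285,62), (281,370), (99,370), discs (188,106) and (190,331). Right crop: corners (531,127), (655,127), (651,317), (537,317), orange disc (593,297).

Run:
```python
from h import *
np.set_printoptions(precision=4,suppress=True)
f=lambda p,s,o:[(p[i]+.5)/s-.5+o[i] for i in(0,1)]
A,B=np.load("w1.npy"),np.load("w2.npy")
a=lambda x,y:f((x,y),4,(210,110)); b=lambda x,y:f((x-400,y),2,(160,80))
c1=[(92,62),(285,62),(281,370),(99,370),(188,106),(190,331)]; c2=[(531,127),(655,127),(651,317),(537,317),(592,156),(593,297)]
M=[]
for p,q in zip(c1,c2):
    X=onz(A,a(*p),.016);Y=onz(B,b(*q),.016);M.append((X+Y)/2);print(tri(A,a(*p),B,b(*q)),X,Y)
M=np.array(M);c=M[:4].mean(0);v=M[0]+M[1]-M[2]-M[3];print("centre",c,"yaw of -x",np.arctan2(-v[1],-v[0]),np.linalg.norm(M[0]-M[3]),np.linalg.norm(M[0]-M[1]))
s=arm.get_state();Rm=R.from_quat(s["ee_rot"]).as_matrix()
yx=np.arctan2(-Rm[1,0],-Rm[0,0]);print("tool -x yaw",yx,"delta tool",Rm.T@(np.array([*c[:2],.042-.019])-s["tcp_pos"]))
```

```text
[0.4727 0.0981 0.0185] [0.4728 0.0979 0.016 ] [0.473  0.0979 0.016 ]
[0.4695 0.1576 0.0186] [0.4697 0.1577 0.016 ] [0.4697 0.1581 0.016 ]
[0.5689 0.1636 0.0174] [0.5694 0.1635 0.016 ] [0.5695 0.1639 0.016 ]
[0.5722 0.1037 0.0172] [0.5725 0.1034 0.016 ] [0.5727 0.1038 0.016 ]
[0.4837 0.1283 0.027 ] [0.4847 0.1283 0.016 ] [0.4855 0.1282 0.016 ]
[0.553  0.1325 0.0326] [0.5576 0.1328 0.016 ] [0.5598 0.1327 0.016 ]
centre [0.5212 0.1308 0.016 ] yaw of -x 0.05787562823815854 0.09989778930098984 0.060037516223607736
tool -x yaw 0.05484304686414812 delta tool [-0.018  -0.0008  0.1503]
```

Scaled: 0.03 m is 0.6, 0.02 m is 0.4, -0.003 rad / 3.1416 = -0.001.

```bash
echo '{"increments": [[-0.18, 0, 0, 0, 0, 0], [-0.18, -0.01, 0, 0, 0, -0.001], [0, 0, 0.6, 0, 0, 0], [0, 0, 0.6, 0, 0, 0], [0, 0, 0.6, 0, 0, 0], [0, 0, 0.6, 0, 0, 0], [0, 0, 0.4, 0, 0, 0], [0, 0, 0.2, 0, 0, 0], [0, 0, 0, 0, 0, 0], [0, 0, 0, 0, 0, 0]]}' > m.json && python3 jog.py m.json; echo '{"increments": [[0, 0, 0, 0, 0, 0], [0, 0, 0, 0, 0, 0], [0, 0, 0, 0, 0, 0], [0, 0, 0, 0, 0, 0], [0, 0, 0, 0, 0, 0], [0, 0, 0, 0, 0, 0], [0, 0, 0, 0, 0, 0], [0, 0, 0, 0, 0, 0]]}' > m.json && python3 jog.py m.json 0 60
```

```text
clock: 3.85
tcp_pos: [0.5201, 0.1306, 0.0221]
ee_rot: [-0.029, 1.0, 0.0, 0.001]
ft_force: [0.5, 0.3, 0.1]
grip_width: 0.0855
finger_force: 0.0
clock: 4.65
tcp_pos: [0.5194, 0.1306, 0.0219]
ee_rot: [-0.029, 1.0, 0.0, 0.001]
ft_force: [-1.9, -0.5, 5.8]
grip_width: 0.0234
finger_force: 60.3
```

Scaled: -0.04 m is -0.8, -0.03 m is -0.6.

```bash
echo '{"increments": [[0, 0, -0.2, 0, 0, 0], [0, 0, -0.4, 0, 0, 0], [0, 0, -0.6, 0, 0, 0], [0, 0, -0.8, 0, 0, 0], [0, 0, -0.8, 0, 0, 0], [0, 0, -0.6, 0, 0, 0], [0.4, -0.4, 0, 0, 0, 0], [0.4, -0.4, 0, 0, 0, 0], [0, -0.4, 0, 0, 0, 0], [0, -0.4, 0, 0, 0, 0]]}' > m.json && python3 jog.py m.json; echo '{"increments": [[0, -0.4, 0, 0, 0, 0], [0, -0.2, 0, 0, 0, 0], [0, 0, 0, 0, 0, 0], [0, 0, 0, 0, 0, 0], [0, 0, 0, 0, 0, 0], [0, 0, 0, 0, 0, 0]]}' > m.json && python3 jog.py m.json;python3 snap.py w3
```

```text
clock: 5.65
tcp_pos: [0.482, 0.0474, 0.191]
ee_rot: [-0.029, 1.0, 0.0, -0.001]
ft_force: [0.7, -0.3, -2.8]
grip_width: 0.0236
finger_force: 59.4
clock: 6.25
tcp_pos: [0.4853, 0.0195, 0.1912]
ee_rot: [-0.03, 1.0, 0.0, -0.0]
ft_force: [0.6, 0.4, -2.3]
grip_width: 0.0235
finger_force: 59.4
[0.4853 0.0195 0.1912] [-3.010e-02  9.995e-01  2.000e-04 -1.000e-04] [ 0.6   0.35 -2.3 ]
```

View pics/w3.png

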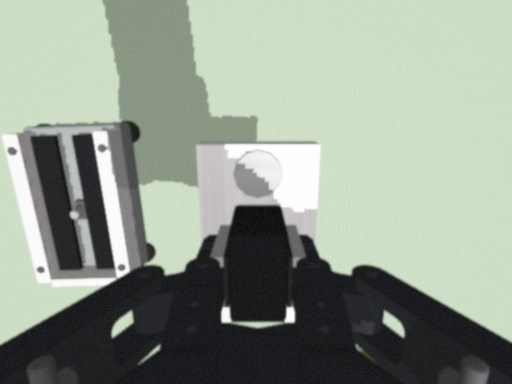

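Wrist view: stage entirely visible, screws at about (12,151), (102,148), (41,269), (122,267). Carrier held straight, its edge level at row 143. I'll take a second viewpoint, higher, and crop both.

Scaled: -0.02 m is -0.4, -0.01 m is -0.2.

```bash
echo '{"increments": [[-0.2, 0, -0.4, 0, 0, 0], [-0.2, 0, -0.4, 0, 0, 0], [-0.2, 0, -0.4, 0, 0, 0], [0, -0.2, -0.4, 0, 0, 0], [0, 0, 0, 0, 0, 0], [0, 0, 0, 0, 0, 0], [0, 0, 0, 0, 0, 0], [0, 0, 0, 0, 0, 0]]}' > m.json && python3 jog.py m.json;python3 snap.py w4;  python3 - <<'E'
import cv2, numpy as np
a=cv2.imread("pics/w3.png")[110:300,0:140]; b=cv2.imread("pics/w4.png")[90:280,30:170]
r=lambda m:cv2.resize(m,None,fx=2.8,fy=2.8,interpolation=cv2.INTER_CUBIC)
cv2.imwrite("pics/w34.png",np.hstack([r(a),r(b)]))
E
```

```text
clock: 7.1
tcp_pos: [0.5149, 0.0106, 0.27]
ee_rot: [-0.03, 1.0, 0.0, -0.001]
ft_force: [0.9, -0.1, -3.3]
grip_width: 0.0231
finger_force: 59.5
[0.5149 0.0106 0.27  ] [-0.0295  0.9996  0.     -0.0012] [ 0.88 -0.06 -3.34]
```

View pics/w34.png

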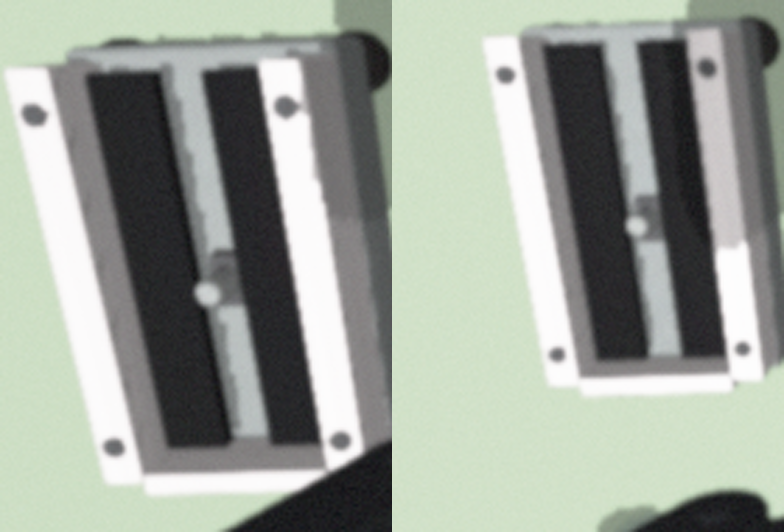

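Left crop: screws (34,115), (286,106), (341,441), (114,447), pin (208,294). Right crop: screws (506,75), (707,68), (742,349), (557,355), pin (636,226).

Run:
```python
from h import *
np.set_printoptions(precision=4,suppress=True)
f=lambda p,s,o:[(p[i]+.5)/s-.5+o[i] for i in(0,1)]
A,B=np.load("w3.npy"),np.load("w4.npy")
a=lambda x,y:f((x,y),2.8,(0,110)); b=lambda x,y:f((x-392,y),2.8,(30,90))
c1=[(34,115),(286,106),(341,441),(114,447),(208,294)]; c2=[(506,75),(707,68),(742,349),(557,355),(636,226)]
M=[]
for i,(p,q) in enumerate(zip(c1,c2)):
    z=.056 if i<4 else .051
    X=onz(A,a(*p),z);Y=onz(B,b(*q),z);M.append((X+Y)/2);print(tri(A,a(*p),B,b(*q)),X,Y)
M=np.array(M);c=M[:4].mean(0);v=M[2]+M[3]-M[0]-M[1];yaw=np.arctan2(v[1],v[0])
print("centre",c,"yaw",yaw,np.linalg.norm(v)/2,np.linalg.norm(M[0]-M[1]))
Rs=R.from_euler("z",yaw)
print("pin in stage",Rs.inv().apply(M[4]-c))
# bar outer edge / rail ends, in stage frame (at top 56mm)
for p in [(104,484),(5,70),(258,60)]: print("L rail end",Rs.inv().apply(onz(A,a(*p),.056)-c))
for p in [(550,386),(485,38),(685,30),(762,380),(583,393),(730,390)]: print("R rail end",Rs.inv().apply(onz(B,b(*p),.056)-c))
for p in [(600,358),(550,43),(602,43),(680,355)]: print("R platen",Rs.inv().apply(onz(B,b(*p),.045)-c))
```

```text
[ 0.4712 -0.2033  0.0569] [ 0.4712 -0.2041  0.056 ] [ 0.4713 -0.2038  0.056 ]
[ 0.4638 -0.1233  0.0543] [ 0.4634 -0.1225  0.056 ] [ 0.4638 -0.1226  0.056 ]
[ 0.5837 -0.112   0.0547] [ 0.583  -0.1113  0.056 ] [ 0.5831 -0.1117  0.056 ]
[ 0.5912 -0.1939  0.0546] [ 0.5903 -0.1929  0.056 ] [ 0.5907 -0.1931  0.056 ]
[ 0.5323 -0.1581  0.0488] [ 0.5316 -0.1567  0.051 ] [ 0.5318 -0.1572  0.051 ]
centre [ 0.5271 -0.1577  0.056 ] yaw 0.09162244801177208 0.11987164897075187 0.08176522813817137
pin in stage [ 0.0046  0.0003 -0.005 ]
L rail end [ 0.0745 -0.0477  0.    ]
L rail end [-0.0745 -0.0468  0.    ]
L rail end [-0.075   0.0344  0.    ]
R rail end [ 0.0745 -0.0467  0.    ]
R rail end [-0.0744 -0.0464  0.    ]
R rail end [-0.0748  0.0339  0.    ]
R rail end [0.0748 0.0478 0.    ]
R rail end [ 0.0783 -0.0326  0.    ]
R rail end [0.079  0.0331 0.    ]
R platen [ 0.0659 -0.0283 -0.011 ]
R platen [-0.0719 -0.0267 -0.011 ]
R platen [-0.0712 -0.0053 -0.011 ]
R platen [ 0.0657  0.0082 -0.011 ]
```

Stage centre (0.527, −0.158), yaw 0.092. Rails measure 150 mm long, screws 120 × 82 mm apart, and the pin is near stage x ≈ +5 mm. All of this agrees with the given sizes. Next, carry over to the lay position.

Scaled: -0.02 m is -0.4, -0.015 m is -0.3, -0.0325 rad / 3.1416 = -0.0103.

```bash
echo '{"increments": [[0, 0, 0, 0, 0, -0.0103], [0.08, -0.4, 0, 0, 0, 0], [0.08, -0.4, 0, 0, 0, 0], [0.08, -0.4, 0, 0, 0, 0], [0.08, -0.4, 0, 0, 0, 0], [0.08, -0.4, 0, 0, 0, 0], [0.08, -0.4, 0, 0, 0, 0], [0.08, -0.4, 0, 0, 0, 0], [0.06, -0.3, 0, 0, 0, 0], [0.04, -0.26, 0, 0, 0, 0]]}' > m.json && python3 jog.py m.json; echo '{"increments": [[0, 0, 0.6, 0, 0, 0], [0, 0, 0.6, 0, 0, 0], [0, 0, 0.6, 0, 0, 0], [0, 0, 0.6, 0, 0, 0], [0, 0, 0.6, 0, 0, 0], [0, 0, 0.2, 0, 0, 0], [0, 0, 0, 0, 0, 0], [0, 0, 0, 0, 0, 0], [0, 0, 0, 0, 0, 0], [0, 0, 0, 0, 0, 0]]}' > m.json && python3 jog.py m.json
cat > st.py <<'E'
from h import *
np.set_printoptions(precision=4,suppress=True)
s=arm.get_state();q=R.from_quat(s["ee_rot"]);m=q.as_matrix();yaw=.0916
d=np.array(s["tcp_pos"])-[.5271,-.1577,0]
p=R.from_euler("z",-yaw).apply(d)+[.0018,0,-.0219]
print("t",s["clock"],"plate in stage",p,"yaw err",np.arctan2(-m[1,0],-m[0,0])-yaw,"tool z",m[:,2],"F",np.round(s["ft_force"],1),"M",np.round(s["torque"],2),s["grip_width"],s["finger_force"])
E
python3 st.py;python3 snap.py w5
```

```text
clock: 8.15
tcp_pos: [0.4976, -0.1611, 0.2707]
ee_rot: [-0.045, 0.999, 0.0, -0.0]
ft_force: [0.5, -0.2, -2.9]
grip_width: 0.0235
finger_force: 59.4
clock: 9.15
tcp_pos: [0.4993, -0.1605, 0.1127]
ee_rot: [-0.045, 0.999, -0.0, 0.001]
ft_force: [0.3, -0.7, -2.7]
grip_width: 0.0233
finger_force: 59.2
t 9.15 plate in stage [-0.0261 -0.0002  0.0908] yaw err -0.0007524040307206742 tool z [ 0.0029 -0.0001 -1.    ] F [ 0.3 -0.7 -2.7] M [ 0.02 -0.04  0.02] 0.02325703742531762 59.244418144226074
[ 0.4993 -0.1605  0.1127] [-4.54e-02  9.99e-01 -1.00e-04  1.40e-03] [ 0.29 -0.7  -2.74]
```

View pics/w5.png

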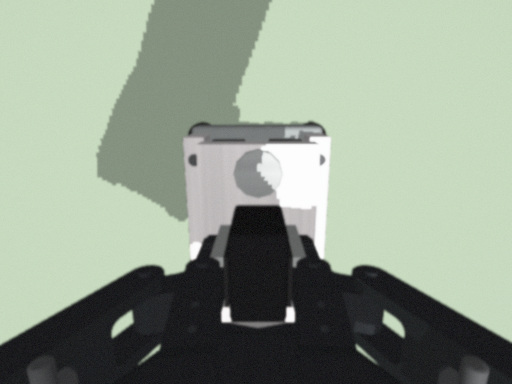

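The plate (columns 196–320) sits centred between the rails (185–329). I'll lower it gently.

```bash
echo '{"increments": [[0.06, 0, 0.2, 0, 0, 0], [0, 0, 0.2, 0, 0, 0], [0, 0, 0.12, 0, 0, 0], [0, 0, 0.08, 0, 0, 0], [0, 0, 0, 0, 0, 0], [0, 0, 0, 0, 0, 0], [0, 0, 0, 0, 0, 0]]}' > m.json && python3 jog.py m.json;python3 st.py; echo '{"increments": [[0, 0, 0.06, 0, 0, 0], [0, 0, 0.04, 0, 0, 0], [0, 0, 0.04, 0, 0, 0], [0, 0, 0.02, 0, 0, 0], [0, 0, 0, 0, 0, 0], [0, 0, 0, 0, 0, 0], [0, 0, 0, 0, 0, 0]]}' > m.json && python3 jog.py m.json;python3 st.py
```

```text
clock: 9.9
tcp_pos: [0.4956, -0.1606, 0.0815]
ee_rot: [-0.045, 0.999, -0.0, 0.0]
ft_force: [0.3, -0.6, -2.7]
grip_width: 0.0235
finger_force: 59.4
t 9.9 plate in stage [-0.0298 -0.      0.0596] yaw err -0.0008936899391428776 tool z [ 0.0007 -0.0001 -1.    ] F [ 0.3 -0.6 -2.7] M [ 0.03 -0.03 -0.03] 0.023539682670653036 59.413549304008484
clock: 10.6
tcp_pos: [0.4953, -0.1605, 0.0733]
ee_rot: [-0.045, 0.999, 0.0, 0.0]
ft_force: [0.0, 0.4, -2.9]
grip_width: 0.0232
finger_force: 59.4
t 10.6 plate in stage [-0.0301  0.0001  0.0514] yaw err -0.0008423878375057869 tool z [ 0.0002  0.0001 -1.    ] F [ 0.   0.4 -2.9] M [ 0.02 -0.02  0.04] 0.02315423629674927 59.413906931877136
```

Scaled: 0.0007 m is 0.014.

```bash
echo '{"increments": [[0, 0, 0.014, 0, 0, 0], [0, 0, 0, 0, 0, 0], [0, 0, 0, 0, 0, 0]]}' > m.json && python3 jog.py m.json;python3 st.py; echo '{"increments": [[0, 0, 0.014, 0, 0, 0], [0, 0, 0, 0, 0, 0], [0, 0, 0, 0, 0, 0]]}' > m.json && python3 jog.py m.json;python3 st.py
```

```text
clock: 10.9
tcp_pos: [0.4954, -0.1606, 0.0728]
ee_rot: [-0.045, 0.999, 0.0, 0.0]
ft_force: [-0.1, 0.4, -0.1]
grip_width: 0.023
finger_force: 59.9
t 10.9 plate in stage [-0.03    0.      0.0509] yaw err -0.0008976064419270596 tool z [ 0.0005  0.0001 -1.    ] F [-0.1  0.4 -0.1] M [0.02 0.1  0.01] 0.023036498904342895 59.92701530456543
clock: 11.2
tcp_pos: [0.4954, -0.1606, 0.0727]
ee_rot: [-0.045, 0.999, 0.0, 0.0]
ft_force: [-2.1, 0.4, 5.5]
grip_width: 0.0231
finger_force: 60.8
t 11.2 plate in stage [-0.0301 -0.      0.0508] yaw err -0.0010121511332449457 tool z [ 0.0004  0.0006 -1.    ] F [-2.1  0.4  5.5] M [0.15 0.37 0.07] 0.023137561709995525 60.83856225013733
```

It rests on the pin at 50.8 mm, as expected. Now slide towards the stop.

Scaled: -0.004 m is -0.08, -0.003 m is -0.06.

```bash
echo '{"increments": [[-0.08, 0, -0.006, 0, 0, 0], [-0.08, 0, 0, 0, 0, 0], [-0.08, 0, 0, 0, 0, 0], [-0.08, 0, 0, 0, 0, 0], [-0.08, 0, 0, 0, 0, 0], [-0.08, 0, 0, 0, 0, 0], [-0.06, 0, 0, 0, 0, 0], [0, 0, 0, 0, 0, 0], [0, 0, 0, 0, 0, 0]]}' > m.json && python3 jog.py m.json;python3 st.py
```

```text
clock: 12.1
tcp_pos: [0.5209, -0.159, 0.0728]
ee_rot: [-0.045, 0.999, 0.0, -0.001]
ft_force: [-3.5, -0.3, 6.5]
grip_width: 0.0233
finger_force: 60.6
t 12.1 plate in stage [-0.0045 -0.0008  0.0509] yaw err -0.0016827278665852707 tool z [-0.0022 -0.0001 -1.    ] F [-3.5 -0.3  6.5] M [-0.19  1.07 -0.02] 0.02331095641759807 60.60926556587219
```

Scaled: -0.001 m is -0.02, 0.0001 m is 0.002.

```bash
for i in 1; do echo '{"increments": [[-0.02, 0.002, 0.002, 0, 0, 0], [-0.02, 0.002, 0, 0, 0, 0], [-0.02, 0.002, 0.002, 0, 0, 0], [0, 0, 0, 0, 0, 0], [0, 0, 0, 0, 0, 0]]}' > m.json && python3 jog.py m.json;python3 st.py; done; echo '{"increments": [[-0.02, 0, 0.002, 0, 0, 0], [-0.02, 0, 0, 0, 0, 0], [0, 0, 0, 0, 0, 0], [0, 0, 0, 0, 0, 0]]}' > m.json && python3 jog.py m.json;python3 st.py
```

```text
clock: 12.6
tcp_pos: [0.5223, -0.1589, 0.0727]
ee_rot: [-0.045, 0.999, 0.0, -0.002]
ft_force: [-8.0, -1.4, 10.5]
grip_width: 0.0232
finger_force: 61.4
t 12.6 plate in stage [-0.0031 -0.0008  0.0508] yaw err -0.002232692024134411 tool z [-0.005   0.0002 -1.    ] F [-8.  -1.4 10.5] M [-0.23  1.9  -0.06] 0.023232040432489918 61.42966032028198
clock: 13.0
tcp_pos: [0.5256, -0.1585, 0.0723]
ee_rot: [-0.045, 0.999, -0.0, -0.001]
ft_force: [-4.4, -0.5, 4.4]
grip_width: 0.0235
finger_force: 60.7
t 13.0 plate in stage [ 0.0003 -0.0006  0.0504] yaw err -0.0017842133573887226 tool z [-0.0024 -0.0004 -1.    ] F [-4.4 -0.5  4.4] M [-0.33  1.01  0.  ] 0.023532497072327168 60.6974458694458
```

Scaled: -0.001 m is -0.02, -0.0005 m is -0.01.

```bash
echo '{"increments": [[-0.02, 0, 0.004, 0, 0, 0], [-0.01, 0, 0.004, 0, 0, 0], [0, 0, 0, 0, 0, 0], [0, 0, 0, 0, 0, 0]]}' > m.json && python3 jog.py m.json;python3 st.py; echo '{"increments": [[-0.02, 0.006, 0.004, 0, 0, 0], [-0.01, 0, 0.004, 0, 0, 0], [0, 0, 0, 0, 0, 0], [0, 0, 0, 0, 0, 0]]}' > m.json && python3 jog.py m.json;python3 st.py
```

```text
clock: 13.4
tcp_pos: [0.5288, -0.1567, 0.0711]
ee_rot: [-0.046, 0.999, 0.0, 0.0]
ft_force: [0.5, -0.0, -2.7]
grip_width: 0.0232
finger_force: 59.5
t 13.4 plate in stage [0.0036 0.0009 0.0492] yaw err -0.00019485278490889713 tool z [ 0.      0.0003 -1.    ] F [ 0.5 -0.  -2.7] M [-0.01 -0.03 -0.02] 0.023202250079160686 59.54107582569122
clock: 13.8
tcp_pos: [0.5301, -0.1567, 0.071]
ee_rot: [-0.045, 0.999, 0.0, -0.0]
ft_force: [-0.5, 0.1, -1.9]
grip_width: 0.0233
finger_force: 59.5
t 13.8 plate in stage [0.0048 0.0007 0.0491] yaw err -0.0007461960634712189 tool z [-0.      0.0001 -1.    ] F [-0.5  0.1 -1.9] M [-0.08 -0.01 -0.03] 0.023316885480503275 59.54061806201935
```

Vertical force is back to the carrier's weight with z lowered, so the hole is over the pin. Now go down.

Scaled: 0.001 m is 0.02, -0.0004 m is -0.008.

```bash
echo '{"increments": [[0.006, -0.008, 0.02, 0, 0, 0], [0, 0, 0.02, 0, 0, 0], [0, 0, 0.02, 0, 0, 0], [0, 0, 0.02, 0, 0, 0], [0, 0, 0, 0, 0, 0], [0, 0, 0, 0, 0, 0]]}' > m.json && python3 jog.py m.json;python3 st.py; echo '{"increments": [[0, 0, 0.02, 0, 0, 0], [0, 0, 0.02, 0, 0, 0], [0, 0, 0.02, 0, 0, 0], [0, 0, 0.02, 0, 0, 0], [0, 0, 0.02, 0, 0, 0], [0, 0, 0, 0, 0, 0], [0, 0, 0, 0, 0, 0]]}' > m.json && python3 jog.py m.json;python3 st.py
```

```text
clock: 14.4
tcp_pos: [0.5298, -0.1571, 0.067]
ee_rot: [-0.045, 0.999, 0.0, -0.0]
ft_force: [-0.1, -0.0, -2.7]
grip_width: 0.0232
finger_force: 59.6
t 14.4 plate in stage [0.0045 0.0003 0.0451] yaw err -0.0008569116265265408 tool z [-0.      0.0001 -1.    ] F [-0.1 -0.  -2.7] M [-0.03 -0.01  0.01] 0.023231632220027 59.646981954574585
clock: 15.1
tcp_pos: [0.5299, -0.1571, 0.0623]
ee_rot: [-0.045, 0.999, 0.0, 0.0]
ft_force: [-1.8, 0.9, 5.7]
grip_width: 0.0235
finger_force: 60.3
t 15.1 plate in stage [0.0046 0.0003 0.0404] yaw err -0.0008407760150461463 tool z [ 0.0002  0.0003 -1.    ] F [-1.8  0.9  5.7] M [0.2  0.44 0.01] 0.023534777825634748 60.33399760723114
```

Scaled: 0.0005 m is 0.01.

```bash
echo '{"increments": [[0, 0, 0.01, 0, 0, 0], [0, 0, 0.01, 0, 0, 0], [0, 0, 0, 0, 0, 0], [0, 0, 0, 0, 0, 0], [0, 0, 0, 0, 0, 0], [0, 0, 0, 0, 0, 0]]}' > m.json && python3 jog.py m.json;python3 st.py;python3 snap.py w6
```

```text
clock: 15.7
tcp_pos: [0.5299, -0.1572, 0.0618]
ee_rot: [-0.045, 0.999, 0.0, 0.0]
ft_force: [-3.2, 0.6, 9.3]
grip_width: 0.0231
finger_force: 61.2
t 15.7 plate in stage [0.0046 0.0003 0.0399] yaw err -0.0009143427681689992 tool z [ 0.0002  0.0006 -1.    ] F [-3.2  0.6  9.3] M [ 0.24  0.76 -0.03] 0.023147692328376233 61.162283420562744
[ 0.5299 -0.1572  0.0618] [-4.53e-02  9.99e-01  3.00e-04  1.00e-04] [-3.23  0.6   9.3 ]
```

View pics/w6.png

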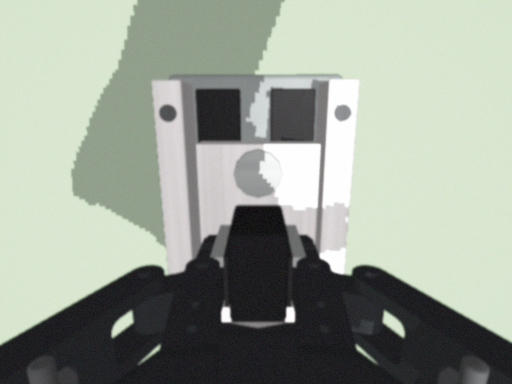

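The plate lies level between the rails, near edge at row 143, and in the same place in the hand as before, so it hasn't slipped. It is pressed at 39.9 mm with the spring force taken up. I'm handing in.

```bash
python3 -c "
from cell import arm, vision, close_job
print(close_job())"
```

```text
the job is handed in; nothing more can be done
None
```

The job is handed in, with no verdict shown: the carrier was laid on the pin, slid along the rails until it dropped over it, and is held pressed down at 39.9 mm by my measurements (40 is fully down), after about 16 s and with nothing else touched as far as I could tell.

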